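# Lock the board clamp and start the test

### The arm

A 6-joint arm with a two-finger parallel gripper is mounted at the origin on a cart in front of the work surface, level with it; the furniture and walls round the work are solid. World frame = base frame: x ahead of the robot, y to its left, z up, the work surface at z = 0. Lengths are in m, angles in rad, forces in N, time in s.
With the tool pointing down it reaches from about 0.375 to 0.9 m from the base axis. Payload 3.1 kg.
Tool frame: the origin (TCP) lies at the very end of the fingers, on their centre line; the grasp point (between the pads) lies 19 mm behind it (manip.tcp_to_grasp is the distance from the TCP to the grasp point, in m); z points along the fingers, y is the line along which they close (so a half turn about z gives the same grasp; the last joint's range is limited). The gripper opens to 85 mm and grips with 20 to 120 N. Pads are 22 mm wide; open, the fingers measure 114 mm over their backs; the gripper's body (76 mm by 85 mm) begins 54 mm behind the grasp point. The pads swing forward as they close: fully open they stand 13 mm farther back than shut.
Start: joints at [-1.435, 0.527, 1.433, -0, 1.181, -0.178], TCP at [0.194, -0.594, 0.231] pointing down, gripper open.
Joint ranges: [-3.08, 3.08], [-0.75, 2.2], [0.22, 2.44], [-1.43, 4.57], [0, 2.65], [-2.85, 2.85]. Speed limits (rad/s): [2.79, 2.79, 3.14, 3.14, 3.14, 3.14].

### API

Orientations are given as a unit quaternion [x, y, z, w].
In Python, from station import manip gives the robot as it stands. The module is installed in compiled form; this text tells all that it offers.
- The arm moves only by the tool step_arm, never from a script. Its argument "commands" is one flat list of numbers, 6 for each row, row after row: the shift along the tool's x, y, z in m, then the turn, a rotation vector about the tool's x, y, z in degrees. A call has exactly 10 rows; each row is the pose to reach, as a shift and turn from the pose commanded when the call began, along the tool's axes at that moment; what a row does not reach only later rows make up. A row lasts 1/10 s, in which the tool goes at most 50 mm and 8.59 degrees, less where a joint would pass 70% of its speed; a pose out of reach is approached as far as the arm can. A call with a gripper value outside its range is refused whole. "jaw" is the opening in per cent of the stroke, from 0 (shut) to 100 (fully open), set as the call begins (left out, the last holds). The fingers move at their own pace and stop on an object; "grip_force" is the grip in N (left out, the last holds). Time passes only in rows, so rows that repeat a pose let the fingers close, or fill a call up. It gives the time, the measured TCP pose, the force, the opening and the grip force at its end, in the units of the state.
- manip.sense(): the state, without advancing time (a new reading comes with each control period).
- manip.snapshot(name): name is "scene" or "side" or "wrist"; returns a dict with "pixels" (480x640x3 uint8, blue, green, red), "fx", "fy", "cx", "cy" (pixels), "R" (3x3) and "t" (3): a world point X has camera coordinates R X + t; the wrist camera has in their place "mount" (4x4, takes a point from camera to tool coordinates, whose origin is the TCP and whose axes are the flange's). Camera axes: x right, y down, z forward; pixel columns grow to the right and rows downward; lengths in m; the calibration is good to about 2 mm. A picture is of the moment at which its call begins: read the wrist's pose just before it. There is no depth.
- manip.sign_off(): hands the job in; it is judged then, once.
The state is a dict: "t": time; "q": joint angles; "qd": joint speeds; "tau": joint torques, N m; "tcp_pos": TCP position; "tool_rot": TCP orientation; "force": force on the tool from outside, world axes, zero at the start; "ft_torque": the same for the moment, N m; "finger_gap": opening from 0.0 (shut) to 1.0 (fully open); "gripper_force": force on a finger pad.
Only numpy, scipy, OpenCV 4.12 (cv2) and the standard library are available. Lean on these libraries where they do the work, as an engineer would, in place of code of your own. Each camera call takes 0.05 s, during which the arm holds its last target. There are 200 camera calls.

### The job

On the board fixture, push the handle of the toggle clamp up and over its dead point until it snaps into lock on the circuit board. Only then press the button on the grey start box fully down with a fingertip and let it come up again. Leave the box and the loose things on the bench standing where they are, and finish clear of everything.

Things in the scene. Friction and masses are not known exactly. Their poses are not given: they have to be found in the camera images.
- clamp_fixture: Board fixture, fixed to the bench: grey plate 150 (own x) x 200 (own y) x 16 mm thick, with a board nest and a vertical toggle clamp. Origin: centre of the plate's underside; z up. The clamp stands on the plate's -y end; its lever turns in the fixture's y-z plane and is pushed towards +y to close..
- clamp_fixture_lever (a joint): Clamp lever angle, rad. 0 = locked against its stop, 0.75 = open stop; it starts half open near 0.6. Positive turns the handle about the fixture's +x, towards -y and down. Over-centre spring: pushing the handle's end takes 1 to 5 N at first, up to about 11 N near 0.35 rad, and nothing at the dead point, 0.13 rad. Let go above that it springs back open; below it snaps to 0.
- lever_pivot (a point): Hinge axis of the clamp lever (along the fixture's x), at fixture x 0, y -56.6, z 41 mm.
- lever_end (a point): Centre of the flat free end of the clamp handle, a straight red round grip 17 mm thick and 70 mm long, in plane x = 0 of the fixture. Moves with the lever. In the fixture: y -94.6, z 148 mm when locked (113 mm from the pivot). The grip there leans from upright towards -y by 0.255 rad plus the lever angle. Push on its outer (-y) side near this end.
- start_box: Loose grey metal box, 82 (own x) x 66 (own y) x 47 mm high, about 0.9 kg, on four rubber feet. Origin: centre of its underside; z up.
- start_button_top (a point): Centre of the top of the black push button on the box (26 mm across, in a steel collar 42 mm across). 68 mm above the bench when up; moves with the button, which goes straight down.
- start_button (a joint): Button travel, m: 0 = up, 0.005 = fully down (about 5 N); a spring brings it back up.
- relay: Loose black plug-in relay, 22 x 28 x 38 mm, standing on the bench; bystander. Origin: centre of its underside.
- reel: Loose reel of solder with blue flanges, 60 mm across, 36 mm high, standing on the bench; bystander. Origin: centre of its underside.
- flux: Loose small white bottle with a red pointed cap, 37 mm across, 96 mm high; bystander. Origin: centre of its underside.
Things that resemble listed ones, but are neither listed nor needed, are in the scene too. Leave any purple or turquoise look-alike of the start_box alone.

How it is judged:
By the outcome, as a careful person would: the job done as asked, in the order asked, and still so for the second after the job is handed in, with the robot touching nothing.
It also fails if it takes over 45 s, if anything falls off the work surface, if the arm or the gripper's body presses on something with over 40 N, if the wrist force passes 120 N, or if a joint passes its speed limit or range.

## Working session

There is one attempt and no reset: what is moved stays moved. The work goes in short steps, Python scripts to look and compute and a tool call to move; the robot and the scene stay as the last step left them, time stands still between calls to the robot, and variables do not carry over. Pictures are saved under pics/ and viewed, at most 12 in all, crops included, and the job is handed in when it is done.

Besides the shell and the picture viewer there is one more tool, called after "Request:" as a command line: name --argument value ..., lists and objects as JSON in quotes. step_arm: Moves the arm, as the interface text tells. Its arguments: {"type":"object","properties":{"commands":{"type":"array","items":{"type":"number"}},"jaw":{"type":"number"},"grip_force":{"type":"number"}},"required":["commands"]}

```bash
mkdir -p pics
python3 - <<'E'
from station import manip
import cv2,pickle
d={}
for n in("scene","side","wrist"):
    s=manip.sense();d[n]=manip.snapshot(n);d[n]["s"]=s;cv2.imwrite(f"pics/{n}0.png",d[n]["pixels"])
    print(n,{k:v for k,v in d[n].items() if k not in("pixels","s")})
pickle.dump(d,open("d0.pkl","wb"));print(s)
E
```

```text
scene {'fx': 526.1840997404413, 'fy': 526.1840997404413, 'cx': 312.3194610962847, 'cy': 244.65282810277301, 'R': array([[-0.74927344, -0.66190989,  0.0215546 ],
       [-0.38075458,  0.40392268, -0.83178868],
       [ 0.54186277, -0.63144418, -0.55467376]]), 't': array([0.49203938, 0.24643789, 0.73434611])}
side {'fx': 433.87097813998247, 'fy': 433.87097813998247, 'cx': 320.9530755415582, 'cy': 245.0853488441632, 'R': array([[-0.96587531, -0.25883335, -0.00949698],
       [-0.15086063,  0.59200719, -0.79168716],
       [ 0.21053732, -0.76323836, -0.61085288]]), 't': array([0.56755005, 0.09724057, 0.95574222])}
wrist {'fx': 396.00777078304117, 'fy': 396.00777078304117, 'cx': 317.4809666172784, 'cy': 235.7433580289749, 'mount': array([[ 1.71731889e-04, -9.47510907e-01, -3.19723399e-01,
         8.11045805e-02],
       [ 9.99999899e-01,  2.96816265e-05,  4.49163894e-04,
         8.80302999e-05],
       [-4.16097778e-04, -3.19723443e-01,  9.47510816e-01,
        -1.43316970e-01],
       [ 0.00000000e+00,  0.00000000e+00,  0.00000000e+00,
         1.00000000e+00]])}
{'t': 0.1, 'q': array([-1.43451177e+00,  5.28413692e-01,  1.43378100e+00,  6.85437742e-06,
        1.18138551e+00, -1.78508128e-01]), 'qd': array([ 0.00024076, -0.00201661, -0.00350793,  0.00161231, -0.00081036,
       -0.0004387 ]), 'tau': array([ 3.77212982e-04, -4.43303990e+01, -1.78586876e+01, -1.32184891e-04,
        3.89378562e-03,  1.49207409e-05]), 'tcp_pos': array([ 0.19344826, -0.5936319 ,  0.23040441]), 'tool_rot': array([ 9.87638464e-01,  1.56745902e-01,  2.41474693e-05, -9.93489421e-04]), 'force': array([ 0.07639294, -0.83807437, -0.60178903]), 'ft_torque': array([ 0.01791498, -0.03131873,  0.01835329]), 'gripper_force': 0.0, 'finger_gap': 0.9985874355310691}
```

View pics/scene0.png

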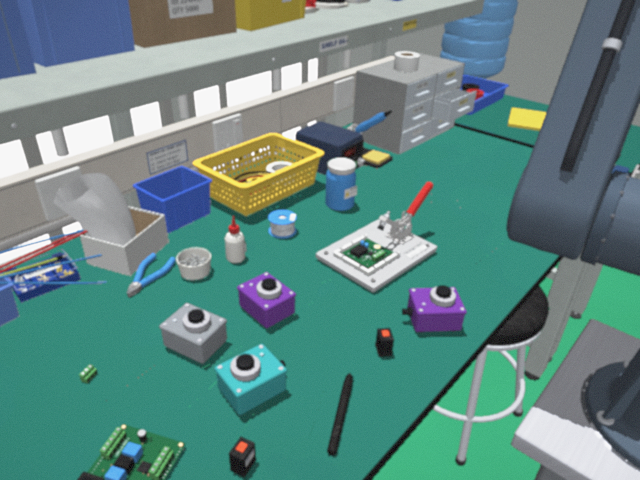

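View pics/side0.png

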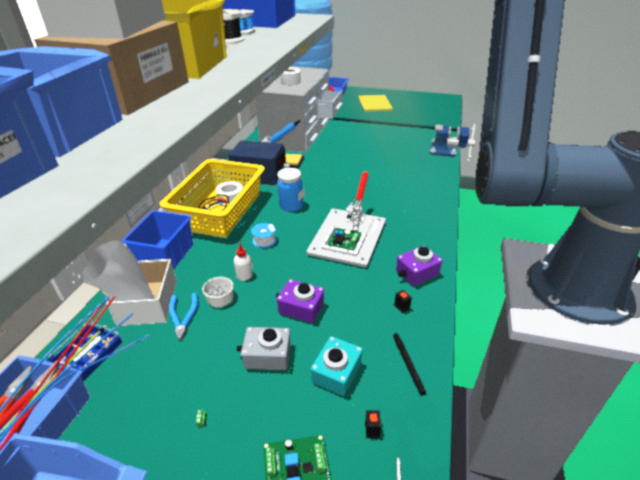

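The scene view shows the fixture at about (377,250) with the red handle tip near (430,185). The grey box is at (195,333) with its button near (197,317). The purple boxes at (267,300) and (436,308) and the turquoise one at (251,378) are look-alikes. The only grey one fits the description. In the side view the grey box is at (267,348), the fixture at (347,237) and the handle tip at (363,175). I'll enlarge both to confirm.

Run:
```python
import cv2,pickle,numpy as np
d=pickle.load(open("d0.pkl","rb"))
def crop(n,x,y,w,h,W,H):return cv2.resize(d[n]["pixels"][y:y+h,x:x+w],(W,H),interpolation=cv2.INTER_CUBIC)
a=crop("scene",310,170,133,125,399*1,375); 
top=np.hstack([crop("scene",310,170,130,120,520,480)])
cv2.imwrite("pics/c1.png",cv2.resize(d["scene"]["pixels"][170:290,310:440],(780,600)[:2] if 0 else (650,600),interpolation=cv2.INTER_CUBIC))
A=crop("side",300,165,90,105,450,525)
B=np.vstack([crop("scene",155,295,80,65,320,260),crop("side",230,315,80,65,320,260)]);B=cv2.resize(B,(320,525)) if B.shape[0]!=525 else B
B=np.vstack([crop("scene",155,295,80,65,320,260),crop("side",230,315,80,65,320,260),np.zeros((5,320,3),np.uint8)])
cv2.imwrite("pics/c2.png",np.hstack([A,B]))
```

```text
(no output)
```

View pics/c1.png

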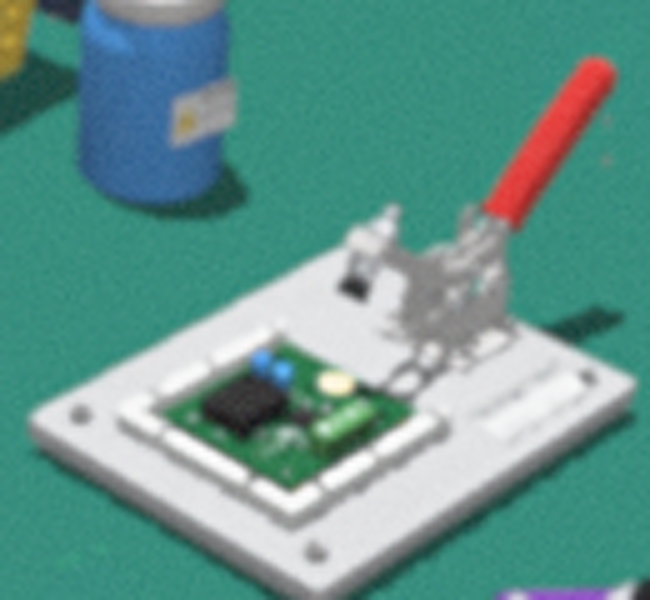

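View pics/c2.png

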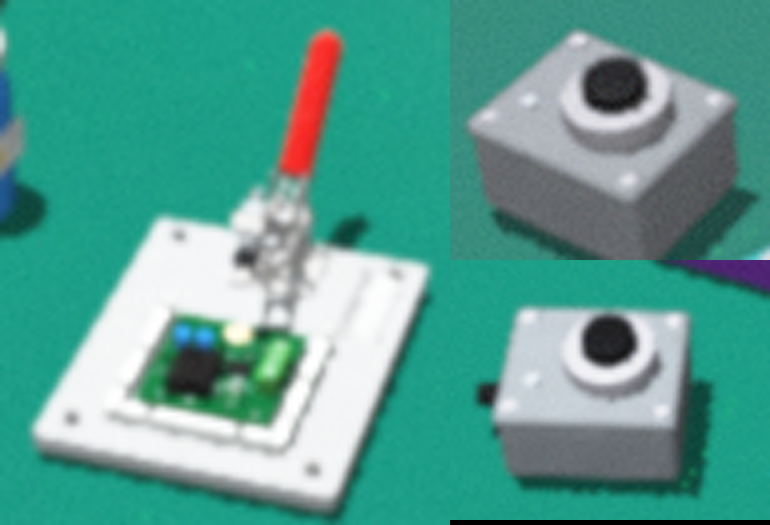

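```bash
cat > h.py <<'E'
import cv2,pickle,numpy as np
from scipy.optimize import least_squares
d=pickle.load(open("d0.pkl","rb"))
def onz(n,p,z):
    c=d[n];r=c["R"].T@[(p[0]-c["cx"])/c["fx"],(p[1]-c["cy"])/c["fy"],1];o=-c["R"].T@c["t"];return o+r*(z-o[2])/r[2]
def proj(n,X):
    c=d[n];q=c["R"]@X+c["t"];return np.array([c["fx"]*q[0]/q[2]+c["cx"],c["fy"]*q[1]/q[2]+c["cy"]])
def tri(a,b):
    f=lambda X:np.r_[proj("scene",X)-a,proj("side",X)-b];r=least_squares(f,onz("scene",a,.1));return r.x,r.fun
E
python3 - <<'E'
from h import *
np.set_printoptions(precision=4,suppress=True)
S={"scene":[None,(316.4,253.6),(373.6,288.4),(437,246.4)]}
for p in[(316.4,253.6),(373.6,288.4),(437,246.4)]:print("sc",onz("scene",p,.016))
for p in[(332.4,209),(386,218),(367,265),(307.6,252)]:print("si",onz("side",p,.016))
# corner fit: own (x,y): near-left etc. ; clamp end = -y = far (right) end
obs=[("side",(332.4,209)),("side",(386,218)),("side",(367,265)),("side",(307.6,252)),("scene",(316.4,253.6)),("scene",(373.6,288.4)),("scene",(437,246.4))]
# going round: far-left, far-right, near-right, near-left seen from the clamp-far view
own=np.array([[1,-1],[-1,-1],[-1,1],[1,1],[1,1],[-1,1],[-1,-1]])*[.075,.1]
def W(v,P):
    c,s=np.cos(v[2]),np.sin(v[2]);return np.array([v[0]+c*P[0]-s*P[1],v[1]+s*P[0]+c*P[1],P[2]])
best=min((least_squares(lambda v:np.concatenate([proj(n,W(v,[*o,.016]))-p for (n,p),o in zip(obs,own)]),[.5,-.4,a]) for a in(0,1.5,3,-1.5)),key=lambda r:r.cost)
print(best.x,np.degrees(best.x[2]),best.fun)
t,e=tri((429.6,184.4),(365.2,173.4));print("tip",t,e)
v=best.x;print("tip own",W([0,0,-v[2]],t-[v[0],v[1],0]))
for a in(0,.5,.6,.7):
    th=np.arctan2(-94.6+56.6,107)  # lean
    L=.1135;l=-th+a;P=[0,-.0566-L*np.sin(l),.041+L*np.cos(l)];print(a,P,W(v,P),proj("scene",W(v,P)),proj("side",W(v,P)))
print("btn",tri((196.2,315.5),(269.2,334.5)),onz("scene",(196.2,315.5),.068),onz("side",(269.2,334.5),.068))
E
```

```text
sc [0.61   0.0413 0.016 ]
sc [0.4633 0.0536 0.016 ]
sc [ 0.4496 -0.1447  0.016 ]
si [ 0.5973 -0.1582  0.016 ]
si [ 0.4484 -0.1504  0.016 ]
si [0.463  0.0529 0.016 ]
si [0.6098 0.0406 0.016 ]
[ 0.5301 -0.0525  6.2117] 355.90296436913064 [-0.2307  0.0802 -0.0841  0.7266  0.2806 -0.0514 -1.0487  0.1631 -0.9792
 -0.2758  0.7128 -0.0605  1.1943 -0.188 ]
tip [ 0.5204 -0.2093  0.1073] [ 0.1365 -0.3939 -0.0546  0.5364]
tip own [ 0.0015 -0.1571  0.1073]
0 [0, np.float64(-0.09458415476669939), np.float64(0.14795538315886408)] [ 0.5234 -0.1469  0.148 ] [414.787  175.4772] [360.31   170.9684]
0.5 [0, np.float64(-0.14121137402895778), np.float64(0.11665160530307211)] [ 0.52   -0.1934  0.1167] [426.4802 182.5485] [364.3622 173.6148]
0.6 [0, np.float64(-0.14834122782093295), np.float64(0.10782661983003239)] [ 0.5195 -0.2005  0.1078] [427.9005 185.3369] [364.8686 175.3535]
0.7 [0, np.float64(-0.1545544335901394), np.float64(0.09833392486159456)] [ 0.5191 -0.2067  0.0983] [428.9931 188.5035] [365.2666 177.4396]
btn (array([0.5912, 0.3435, 0.0632]), array([ 0.1395, -0.3436, -0.0052,  0.4365])) [0.586  0.3473 0.068 ] [0.5897 0.3464 0.068 ]
```

The corner fit agrees to 1.2 px. The fixture is at about (0.530, -0.0525) with yaw -4.1°, and the handle tip matches a lever angle near 0.6. The button triangulates to about (0.588, 0.346) at z 0.063–0.068, which fits. Next I compute the approach to a point behind the handle.

```bash
cat >> h.py <<'E'
from scipy.spatial.transform import Rotation as Ro
def rel(pos,s):
    R=Ro.from_quat(s["tool_rot"]);return R.inv().apply(np.array(pos)-s["tcp_pos"]).round(4)
def fix(s,z):return [.5301+.0714*s,-.0525+.9974*s,z]
E
python3 - <<'E'
from h import *
from station import manip
s=manip.sense();R=Ro.from_quat(s["tool_rot"]);print(R.as_matrix().round(3))
print(fix(-.21,.2),rel(fix(-.21,.2),s),rel(fix(-.21,.085),s))
# turn: target tool y = -u
y=-np.array([.0714,.9974,0]);z=np.array([0,0,-1.]);T=Ro.from_matrix(np.c_[np.cross(y,z),y,z]);print((R.inv()*T).as_rotvec(degrees=True))
E
```

```text
[[ 0.951  0.31  -0.   ]
 [ 0.31  -0.951  0.002]
 [ 0.    -0.002 -1.   ]]
[0.5151060000000001, -0.26195399999999996, 0.2] [ 0.4086 -0.2159  0.0311] [ 0.4085 -0.2157  0.1461]
[-9.34354942e-02 -1.01413124e-03  2.21277980e+01]
```

Request:
step_arm --commands '[0.02,-0.01,0,0,0,1,0.06,-0.03,0,0,0,3,0.105,-0.055,0.005,0,0,6,0.15,-0.08,0.01,0,0,9,0.195,-0.103,0.015,0,0,12,0.24,-0.127,0.02,0,0,14,0.285,-0.151,0.025,0,0,16,0.33,-0.174,0.03,0,0,18,0.375,-0.198,0.03,0,0,20,0.4086,-0.2159,0.031,0,0,22]' --jaw 0

```text
t: 1.15
tcp_pos: [0.5163, -0.2604, 0.2]
tool_rot: [0.999, -0.035, -0.0, -0.0]
force: [0.4, -1.5, -0.1]
finger_gap: -0.003
gripper_force: 0.0
```

Run:
```python
from h import *
from station import manip
s=manip.sense();print(s["t"],s["tcp_pos"],Ro.from_quat(s["tool_rot"]).as_matrix().round(3),s["finger_gap"],s["force"])
w=manip.snapshot("wrist");w["s"]=s;pickle.dump(w,open("w1.pkl","wb"))
sc=manip.snapshot("scene")["pixels"]
cv2.imwrite("pics/a1.png",np.hstack([cv2.resize(w["pixels"],(400,300)),cv2.resize(sc[90:330,240:560],(400,300))]))
print(rel(fix(-.21,.085),s))
```

```text
1.15 [ 0.51634223 -0.26042057  0.19995099] [[ 0.998 -0.07  -0.   ]
 [-0.07  -0.998  0.001]
 [-0.001 -0.    -1.   ]] -0.002862043410255381 [ 0.39500869 -1.48306551 -0.0847978 ]
[-0.0011  0.0017  0.115 ]
```

View pics/a1.png

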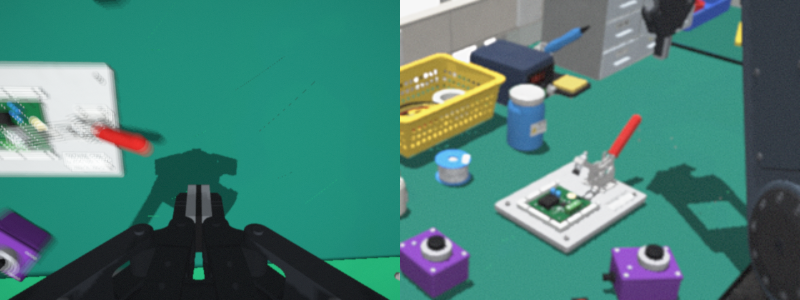

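The wrist view shows the red handle to the left (+y) of the closed fingers, with its tip at about (148,146) in the half-size picture, i.e. (237,234) at full size. I'll check that point against the model.

Run:
```python
from h import *
w=pickle.load(open("w1.pkl","rb"));s=w["s"];R=Ro.from_quat(s["tool_rot"]).as_matrix();M=w["mount"]
o=R@M[:3,3]+s["tcp_pos"]
for p in[(237,234)]:
    r=R@M[:3,:3]@[(p[0]-w["cx"])/w["fx"],(p[1]-w["cy"])/w["fy"],1];print(o+r*(.108-o[2])/r[2])
```

```text
[ 0.52280504 -0.21095434  0.108     ]
```

Request:
step_arm --commands '[0,0.001,0.01,0,0,0,0,0.001,0.03,0,0,0,0,0.001,0.05,0,0,0,0,0.001,0.07,0,0,0,0,0.001,0.09,0,0,0,0,0.001,0.105,0,0,0,0,0.001,0.115,0,0,0,0,0.001,0.115,0,0,0,0,-0.005,0.115,0,0,0,0,-0.01,0.115,0,0,0]'

```text
t: 2.25
tcp_pos: [0.5161, -0.2527, 0.086]
tool_rot: [0.999, -0.035, 0.001, 0.0]
force: [-0.3, -0.2, 0.3]
finger_gap: 0.006
gripper_force: 0.0
```

Request:
step_arm --commands '[0.002,-0.005,0,0,0,0,0.002,-0.01,0,0,0,0,0.002,-0.015,0,0,0,0,0.002,-0.02,0,0,0,0,0.002,-0.024,0,0,0,0,0.002,-0.028,-0.002,0,0,0,0.002,-0.032,-0.004,0,0,0,0.002,-0.036,-0.006,0,0,0,0.002,-0.04,-0.008,0,0,0,0.002,-0.044,-0.01,0,0,0]'

```text
t: 3.25
tcp_pos: [0.521, -0.2161, 0.0977]
tool_rot: [0.999, -0.032, 0.001, 0.007]
force: [-11.0, -23.2, 11.2]
finger_gap: -0.007
gripper_force: 11.9
```

Run:
```python
from h import *
from station import manip
s=manip.sense();print(s["force"],s["tcp_pos"])
w=manip.snapshot("wrist")["pixels"];sc=manip.snapshot("scene")["pixels"];si=manip.snapshot("side")["pixels"]
f=lambda i,x,y,w,h:cv2.resize(i[y:y+h,x:x+w],(400,300),interpolation=cv2.INTER_CUBIC)
cv2.imwrite("pics/a2.png",np.vstack([np.hstack([f(w,160,150,320,240),f(sc,350,120,160,120)]),np.hstack([f(si,300,120,160,120),f(sc,310,90,240,180)])]))
```

```text
[-11.02105046 -23.22202727  11.21645615] [ 0.52103392 -0.21609134  0.09770619]
```

View pics/a2.png

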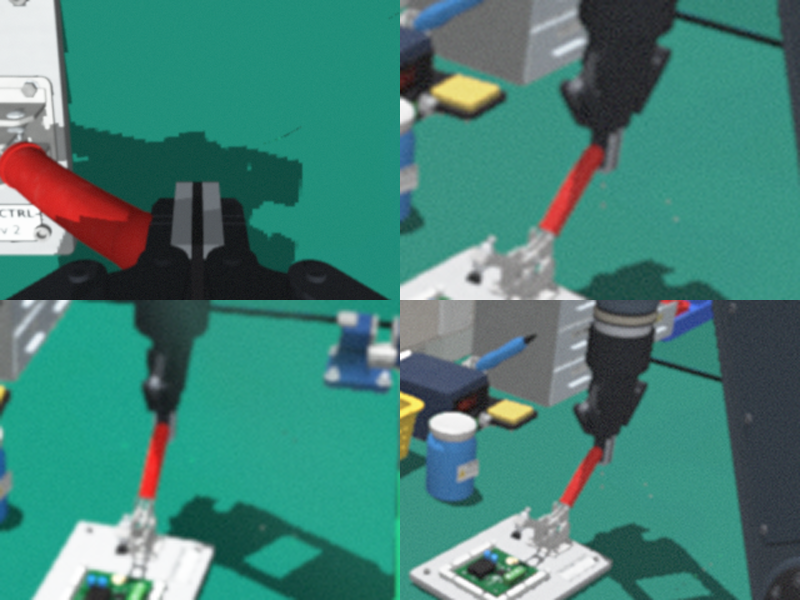

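The views show the closed fingers behind the handle end, about centred on it, with the grip lifting. The forces look like upward friction drag, so the next push follows the arc and rises faster.

Request:
step_arm --commands '[0,-0.003,-0.006,0,0,0,0,-0.006,-0.011,0,0,0,0,-0.01,-0.016,0,0,0,0,-0.014,-0.02,0,0,0,0,-0.018,-0.023,0,0,0,0,-0.022,-0.026,0,0,0,0,-0.026,-0.028,0,0,0,0,-0.03,-0.03,0,0,0,0,-0.034,-0.032,0,0,0,0,-0.038,-0.033,0,0,0]'

```text
t: 4.4
tcp_pos: [0.5235, -0.1716, 0.1282]
tool_rot: [0.999, -0.034, -0.0, 0.002]
force: [-3.1, -12.3, -6.5]
finger_gap: 0.003
gripper_force: 6.3
```

Request:
step_arm --commands '[0,-0.003,-0.001,0,0,0,0,-0.006,-0.002,0,0,0,0,-0.009,-0.002,0,0,0,0,-0.012,-0.002,0,0,0,0,-0.014,-0.002,0,0,0,0,-0.014,-0.002,0,0,0,0,-0.014,-0.002,0,0,0,0,-0.014,-0.002,0,0,0,0,-0.014,-0.002,0,0,0,0,-0.014,-0.002,0,0,0]'

```text
t: 5.4
tcp_pos: [0.5238, -0.1704, 0.1289]
tool_rot: [0.999, -0.031, -0.001, 0.012]
force: [-10.0, -40.7, -17.2]
finger_gap: -0.001
gripper_force: 20.4
```

Run:
```python
from h import *
from station import manip
s=manip.sense();print(s["force"],s["tcp_pos"])
w=manip.snapshot("wrist")["pixels"];sc=manip.snapshot("scene")["pixels"];si=manip.snapshot("side")["pixels"]
cv2.imwrite("pics/w3.png",w);cv2.imwrite("pics/sc3.png",sc);cv2.imwrite("pics/si3.png",si)
f=lambda i,x,y,w,h:cv2.resize(i[y:y+h,x:x+w],(400,300),interpolation=cv2.INTER_CUBIC)
cv2.imwrite("pics/a3.png",np.hstack([f(sc,340,120,160,120),f(si,300,120,160,120)]))
```

```text
[ -9.98786977 -40.65549122 -17.24641003] [ 0.52382393 -0.17040951  0.12887568]
```

View pics/a3.png

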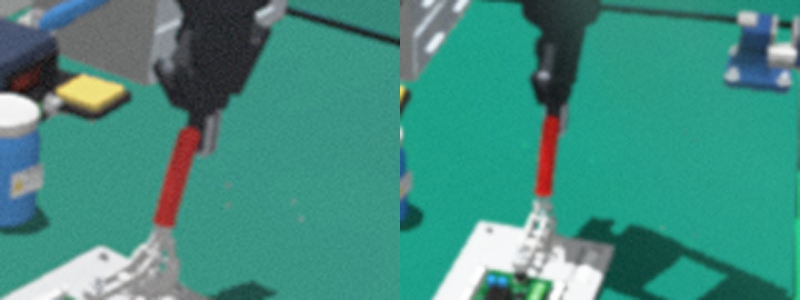

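The handle has hit its stop: 28 N more force gave only 1 mm more travel. Its tip at scene (416,172) matches the locked prediction (415,175). Now I back off and rise.

Request:
step_arm --commands '[0,0.01,0.002,0,0,0,0,0.02,0.002,0,0,0,0,0.035,0.002,0,0,0,0,0.05,0,0,0,0,0,0.06,-0.01,0,0,0,0,0.065,-0.03,0,0,0,0,0.065,-0.06,0,0,0,0,0.065,-0.1,0,0,0,0,0.065,-0.14,0,0,0,0,0.065,-0.15,0,0,0]'

```text
t: 6.55
tcp_pos: [0.5225, -0.223, 0.2864]
tool_rot: [0.999, -0.034, 0.005, 0.003]
force: [0.6, -0.4, 0.4]
finger_gap: -0.001
gripper_force: 0.0
```

Run:
```python
from h import *
from station import manip
s=manip.sense();print(s["force"],s["tcp_pos"],s["q"])
sc=manip.snapshot("scene")["pixels"];si=manip.snapshot("side")["pixels"]
f=lambda i,x,y,w,h:cv2.resize(i[y:y+h,x:x+w],(400,300),interpolation=cv2.INTER_CUBIC)
cv2.imwrite("pics/a4.png",np.hstack([f(sc,300,140,200,150),f(si,270,130,200,150)]))
for z in(.3,.1):print(rel([.588,.346,z],s))
```

```text
[ 0.56619482 -0.44366159  0.41649341] [ 0.52245939 -0.22304179  0.28640342] [-6.00334098e-01  3.85441048e-01  1.51866579e+00  3.74385117e-04
  1.22661636e+00  1.03889103e+00]
[ 0.0266 -0.5721 -0.0163]
[ 0.0246 -0.5732  0.1837]
```

View pics/a4.png

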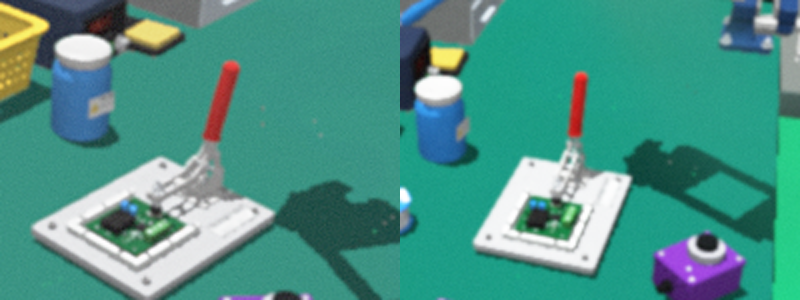

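Both views show the handle upright at (230,65)/(580,75) and the clamp pad down on the board, so it holds locked with the arm clear. Next I move over to the grey box.

Request:
step_arm --commands '[0,-0.015,0,0,0,0,0,-0.05,0,0,0,0,0.002,-0.095,0,0,0,0,0.005,-0.14,0,0,0,0,0.007,-0.185,0,0,0,0,0.01,-0.23,0,0,0,0,0.012,-0.275,0,0,0,0,0.015,-0.32,0,0,0,0,0.017,-0.365,0,0,0,0,0.019,-0.41,0,0,0]'

```text
validation failed for argument at $.co...
```

Request:
step_arm --commands '[0.002,-0.04,0,0,0,0,0.004,-0.08,0.01,0,0,0,0.005,-0.12,0.03,0,0,0,0.006,-0.15,0.06,0,0,0,0.006,-0.163,0.08,0,0,0,0.006,-0.163,0.1,0,0,0,0.006,-0.163,0.11,0,0,0,0.006,-0.163,0.11,0,0,0,0.006,-0.163,0.11,0,0,0,0.006,-0.163,0.11,0,0,0]'

```text
t: 7.65
tcp_pos: [0.5379, -0.0601, 0.1711]
tool_rot: [0.999, -0.035, 0.001, 0.0]
force: [-0.1, 0.0, 0.2]
finger_gap: 0.001
gripper_force: 0.0
```

Run:
```python
from h import *
from station import manip
s=manip.sense();print(s["tcp_pos"],rel([.588,.346,.09],s))
w=manip.snapshot("wrist");w["s"]=s;pickle.dump(w,open("w5.pkl","wb"));cv2.imwrite("pics/w5.png",w["pixels"])
R=Ro.from_quat(s["tool_rot"]).as_matrix();M=w["mount"]
for X in([.588,.346,.068],[.591,.3435,.068]):
    c=np.linalg.inv(M)@np.r_[R.T@(np.array(X)-s["tcp_pos"]),1];print(w["fx"]*c[0]/c[2]+w["cx"],w["fy"]*c[1]/c[2]+w["cy"])
```

```text
[ 0.53792382 -0.06013104  0.17107984] [ 0.0215 -0.4087  0.081 ]
-325.14341056935535 201.1642801096237
-324.1122133346001 196.2919897915684
```

View pics/w5.png

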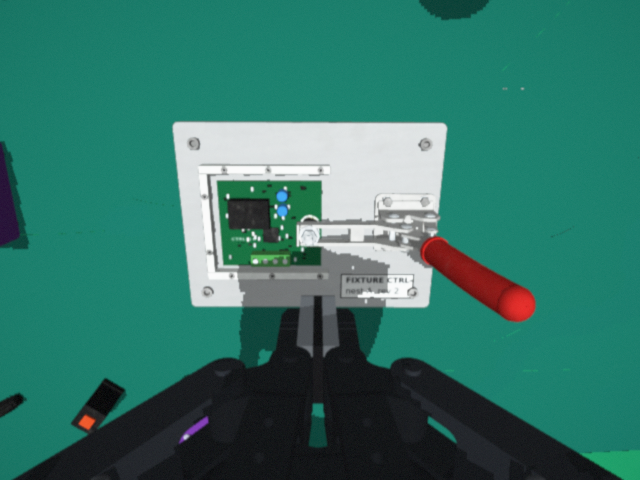

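The first of those two moves was refused, so only the second ran. It left the tool above the fixture at z 0.171 with nothing touched: the force is about 0 and the handle, with its tip at (515,305), is still locked. I'll resend the traverse, rising first.

Request:
step_arm --commands '[0,-0.01,-0.03,0,0,0,0.002,-0.035,-0.06,0,0,0,0.004,-0.08,-0.07,0,0,0,0.006,-0.125,-0.07,0,0,0,0.008,-0.17,-0.07,0,0,0,0.011,-0.215,-0.07,0,0,0,0.014,-0.26,-0.07,0,0,0,0.017,-0.305,-0.07,0,0,0,0.019,-0.35,-0.07,0,0,0,0.021,-0.39,-0.06,0,0,0]'

```text
t: 8.7
tcp_pos: [0.5866, 0.3307, 0.2329]
tool_rot: [0.999, -0.034, 0.003, -0.001]
force: [0.1, -0.9, -0.1]
finger_gap: 0.002
gripper_force: 0.0
```

Request:
step_arm --commands '[0,-0.015,0.01,0,0,0,0,-0.018,0.02,0,0,0,0,-0.018,0.03,0,0,0,0,-0.018,0.04,0,0,0,0,-0.018,0.04,0,0,0,0,-0.018,0.04,0,0,0,0,-0.018,0.04,0,0,0,0,-0.018,0.04,0,0,0,0,-0.018,0.04,0,0,0,0,-0.018,0.04,0,0,0]'

```text
t: 9.7
tcp_pos: [0.5866, 0.3461, 0.1907]
tool_rot: [0.999, -0.035, 0.0, -0.0]
force: [-0.1, -0.0, -0.6]
finger_gap: -0.003
gripper_force: 0.0
```

Run:
```python
from h import *
from station import manip
s=manip.sense();print(s["t"],s["tcp_pos"],rel([.588,.346,.09],s))
w=manip.snapshot("wrist");w["s"]=s;pickle.dump(w,open("w6.pkl","wb"));cv2.imwrite("pics/w6.png",w["pixels"])
R=Ro.from_quat(s["tool_rot"]).as_matrix();M=w["mount"]
for X in([.588,.346,.068],[.591,.3435,.068]):
    c=np.linalg.inv(M)@np.r_[R.T@(np.array(X)-s["tcp_pos"]),1];print(w["fx"]*c[0]/c[2]+w["cx"],w["fy"]*c[1]/c[2]+w["cy"])
```

```text
9.7 [0.58660596 0.34611603 0.19071506] [0.0013 0.     0.1007]
316.6352366662056 222.47278754273736
319.90661573641876 218.12916212806337
```

View pics/w6.png

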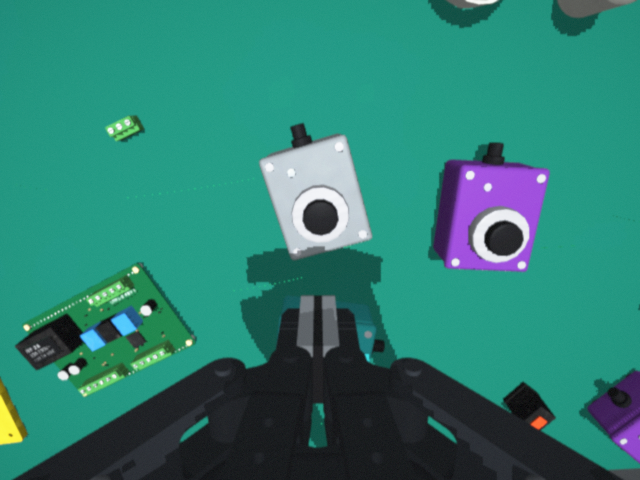

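The wrist view shows the single grey box with its button at (320,217), matching the two-camera estimate of (0.591, 0.3435). The purple one is at (498,238). I descend onto the grey one.

Request:
step_arm --commands '[0.0045,0.002,0.01,0,0,0,0.0045,0.002,0.03,0,0,0,0.0045,0.002,0.05,0,0,0,0.0045,0.002,0.07,0,0,0,0.0045,0.002,0.085,0,0,0,0.0045,0.002,0.097,0,0,0,0.0045,0.002,0.105,0,0,0,0.0045,0.002,0.11,0,0,0,0.0045,0.002,0.113,0,0,0,0.0045,0.002,0.113,0,0,0]'

```text
t: 10.75
tcp_pos: [0.5909, 0.3438, 0.0774]
tool_rot: [0.999, -0.035, 0.0, -0.0]
force: [0.1, -0.2, -0.3]
finger_gap: 0.001
gripper_force: 0.0
```

Request:
step_arm --commands '[0,0,0.002,0,0,0,0,0,0.004,0,0,0,0,0,0.006,0,0,0,0,0,0.008,0,0,0,0,0,0.009,0,0,0,0,0,0.01,0,0,0,0,0,0.011,0,0,0,0,0,0.012,0,0,0,0,0,0.012,0,0,0,0,0,0.012,0,0,0]'

```text
t: 11.75
tcp_pos: [0.5907, 0.3437, 0.0655]
tool_rot: [0.999, -0.035, -0.0, 0.0]
force: [-1.2, -1.2, 4.1]
finger_gap: 0.002
gripper_force: 1.6
```

Contact was at about z 0.068 and the button is now part-way down, so I press further.

Request:
step_arm --commands '[0,0,0.001,0,0,0,0,0,0.002,0,0,0,0,0,0.003,0,0,0,0,0,0.0035,0,0,0,0,0,0.004,0,0,0,0,0,0.0045,0,0,0,0,0,0.005,0,0,0,0,0,0.005,0,0,0,0,0,0.005,0,0,0,0,0,0.005,0,0,0]'

```text
t: 12.75
tcp_pos: [0.5908, 0.3438, 0.0629]
tool_rot: [0.999, -0.034, 0.0, -0.0]
force: [-5.8, -1.7, 15.8]
finger_gap: -0.0
gripper_force: 7.7
```

The force is 15.8 N at z 0.063, which is 5 mm of travel and well above the 5 N spring, so the button is bottomed. Now I lift clear.

Request:
step_arm --commands '[0,0,-0.004,0,0,0,0,0,-0.01,0,0,0,0,0,-0.02,0,0,0,0,0,-0.04,0,0,0,0,0,-0.07,0,0,0,0,0,-0.1,0,0,0,0,0,-0.13,0,0,0,0,0,-0.16,0,0,0,0,0,-0.18,0,0,0,0,0,-0.18,0,0,0]'

```text
t: 13.75
tcp_pos: [0.5931, 0.3447, 0.2444]
tool_rot: [0.999, -0.035, 0.004, -0.002]
force: [0.6, 0.7, 0.3]
finger_gap: -0.002
gripper_force: 0.0
```

Run:
```python
from h import *
from station import manip
s=manip.sense();print(s["t"],s["tcp_pos"],s["force"])
sc=manip.snapshot("scene")["pixels"]; si=manip.snapshot("side")["pixels"]
o=d["side"]["pixels"]
f=lambda i,x,y,w,h:cv2.resize(i[y:y+h,x:x+w],(400,300),interpolation=cv2.INTER_CUBIC)
cv2.imwrite("pics/a7.png",np.vstack([np.hstack([f(sc,120,140,360,270),f(si,180,130,280,210)]),np.hstack([f(o,230,310,80,60),f(si,230,310,80,60)])]))
```

```text
13.75 [0.59314025 0.34474389 0.24439626] [0.55340331 0.74706954 0.25980264]
```

View pics/a7.png

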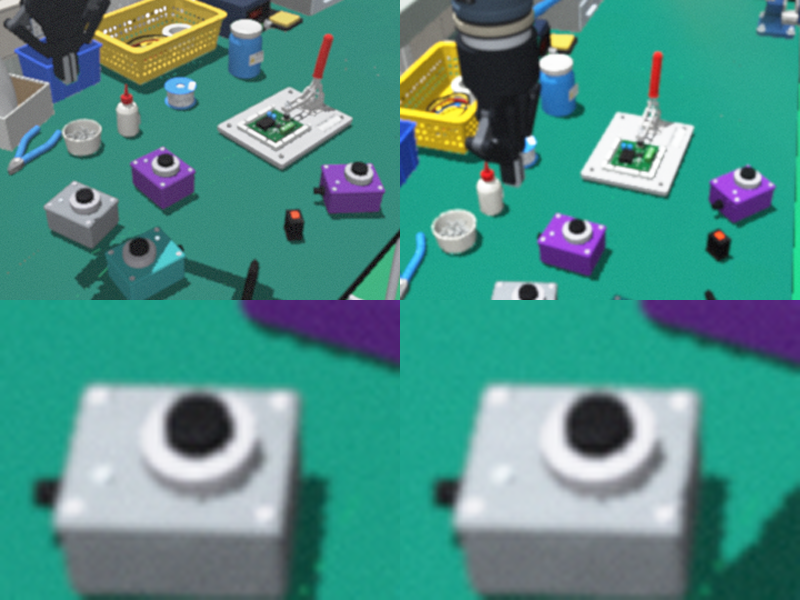

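The handle is still locked (tip at (325,40) in the scene crop). The box sits exactly where it did and its button is up (bottom crops are identical). The arm is clear of everything, so I hand in.

```bash
python3 -c "
from station import manip
print(manip.sign_off())"
```

```text
the job is handed in; nothing more can be done
None
```

The toggle clamp is locked on the board, then the grey start box's button was pressed fully down and came back up; the box did not move and the arm finished clear, handed in at about 14 s.

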